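# Gauge a coated sample on a swivel rest

### The job

First turn the swivel rest (the orange fin is its handle) counter-clockwise, seen from above, until it is fully home against its stop post. Then take the yellow pen-shaped gauge out of its stand and hold its spring tip on the ringed spot in the middle of the blue sloping sample: gauge square to the sloping face, pressed gently so that the tip is pushed about half way in. Finish while still holding the gauge there, and leave the petri dish, the timer and the tube block undisturbed.

Things in the scene. Friction and masses are not known exactly. Their poses are not given: they have to be found in the camera images.
- rest: Fixed round grey foot of the swivel rest, 144 mm diameter, 14 mm high; origin at the centre of its underside, on the swivel's vertical axis. Its own -x is its front (roughly to the robot); a steel stop post (top at 43 mm, red dot) stands 56 mm behind the axis (+x) and 10 mm to the +y side.
- swivel (a joint): Turn of the swivel on the rest about the vertical axis, rad; grows counter-clockwise seen from above; 0 = home against the stop (sloping sample faces the rest's front), down to -1.3. Stiff with friction (about 0.06 N m), stays where it is left. The swivel carries a 90 mm turntable, an orange fin and the sloping sample.
- fin (a point): Point on the swivel axis in the orange fin, 90 mm above the table, at the middle of the fin's flat top: the fin is 12 mm thick (along this point's y), 32 mm long (along its x), and stands upright on the axis; its axes turn with the swivel, -x towards the sloping sample. The sample and its desk stay below 60 mm height.
- spot (a point): Centre of the white ring (15 mm across, with a white centre dot) on the surface of the blue coated sample, 44x42x3 mm, which slopes at 30 degrees, down and away from the fin; 44 mm from the swivel axis, 45 mm above the table. Its z axis is the outward normal of the sloping face; its y axis is level. It turns with the swivel.
- stand: Fixed gauge stand: dark foot 90x90x6 mm with a white block 50x50 mm, top at 75 mm, with an upright hole of 24 mm diameter; origin at the centre of its underside.
- gauge: Loose pen-shaped gauge, 0.10 to 0.19 kg, standing upright in the stand with its black collar (34 mm diameter, 6 mm thick) on the block's top. Origin on its axis at the collar's underside, z axis along the gauge towards its top end. Yellow grip 22 mm diameter from 6 to 70 mm, black cap to 80 mm; below the collar a steel barrel of 20 mm diameter to -45 mm, then the spring tip to -65 mm.
- plunger (a joint): How far the spring tip is pushed into the gauge, m: 0 = out, 0.012 = fully in. Takes about 1 N to start, 2.5 N half way (0.006), 4 N fully in.
- tip (a point): Foremost point of the gauge's round brass spring tip (6 mm diameter), 65 mm below the gauge's origin along its axis when out; axes as the gauge's.
- dish: Bystander: clear petri dish, 65 mm diameter, 14 mm high; origin at the centre of its underside.
- bench_timer: Bystander: white bench timer, 66x62x19 mm; origin at the centre of its underside.
- tube_block: Bystander: white tube block with eight holes, 40x62x26 mm; origin at the centre of its underside.
Not all that is in view belongs to the job. Of the things like the gauge, leave any that is green or red; of the rest the larger one is meant.

How it is judged:
On the way, in this order (a step that is already met when the one before it is completed fails the run):
1. the swivel is turned home against its stop (value of joint swivel above -0.06 rad), for 0.2 s.
2. the gauge is lifted out of its stand by the gripper (contact force between the fingers and gauge above 0.5 N and height (world z) of gauge above 0.115 m and contact force between gauge and stand below 0.05 N), for 0.1 s.
At the end, for the whole second after the job is handed in: Swivel home (within 0.08 rad); gripper still holds the gauge, at rest and clear of its stand; tip within 6 mm of the spot centre, axis within 8 degrees of the sloping face's normal, tip pushed in by 2 to 10 of its 12 mm, 0.5 to 7 N between gauge and sample (value of joint swivel above -0.08 rad and contact force between the fingers and gauge above 0.5 N and distance between tip and spot below 0.006 m and angle between the z axis of gauge and the z axis of spot, either way round below 0.14 rad and value of joint plunger between 0.002 and 0.01 m and contact force between gauge and rest between 0.5 and 7 N and contact force between gauge and stand below 0.05 N and linear speed of gauge below 0.02 m/s); the arm keeps its last pose, push and grip.
It fails at once if the gauge is pressed hard (over 12 N) on the rest or sample (contact force between gauge and rest above 12 N).
It fails at once if a bystander (dish, timer or tube block) is shifted by more than 20 mm (distance of any of dish, bench_timer, tube_block from where it was at the start of the episode above 0.02 m).
It also fails if it takes over 61 s, if anything falls off the work surface, if the arm or the gripper's body presses on something with over 40 N, if the wrist force passes 120 N, or if a joint passes its speed limit or range.

### The arm

A 6-joint arm with a two-finger parallel gripper is mounted at the origin on a cart in front of the work surface, level with it; the furniture and walls round the work are solid. World frame = base frame: x ahead of the robot, y to its left, z up, the work surface at z = 0. Lengths are in m, angles in rad, forces in N, time in s.
With the tool pointing down it reaches from about 0.3 to 0.775 m from the base axis. Payload 14.6 kg.
Tool frame: the origin (TCP) lies at the very end of the fingers, on their centre line; the grasp point (between the pads) lies 19 mm behind it; z points along the fingers, y is the line along which they close (so a half turn about z gives the same grasp; the last joint's range is limited). The gripper opens to 94 mm and grips with 3 to 60 N. Pads are 16 mm wide; open, the fingers measure 119 mm over their backs; the gripper's body (75 mm by 177 mm) begins 78 mm behind the grasp point.
Start: joints at [1.261, 0.3, 1.521, -0, 1.321, -0.067], TCP at [0.132, 0.534, 0.205] pointing down, gripper open.
Joint ranges: [-3.03, 3.03], [-0.79, 2.21], [0.23, 2.52], [-1.04, 4.18], [0, 3.07], [-2.55, 2.55]. Speed limits (rad/s): [2.22, 2.22, 2.57, 3.14, 3.14, 3.14].

### API

Orientations are given as [roll, pitch, yaw] about the fixed x, y, z axes, in that order (R = Rz(yaw) Ry(pitch) Rx(roll)).
In Python, from station import ctrl gives the robot as it stands.
- The arm moves only by the tool move_arm, never from a script. Its argument "increments" is a list of rows, each a list of 7 numbers: the opening, from 0 (shut) to 1 (fully open), then the shift along the tool's x, y, z in units of 50 mm (1.0 is 50 mm), then the turn, a rotation vector about the tool's x, y, z in rad. In form: [[claw, tx, ty, tz, rx, ry, rz], ...]. A call has 1 to 20 rows; each row shifts and turns the commanded pose from where the row before left it, along the tool's axes as they then stand; what a row does not reach is not made up. A row lasts 1/10 s, in which the tool goes at most 50 mm and 8.59 degrees, less where a joint would pass 70% of its speed; a pose out of reach is approached as far as the arm can. A call is refused whole if a number of a shift passes 1 or a number of a turn 0.15, either way. A call with a gripper value outside its range is refused whole. The fingers move at their own pace and stop on an object; "force" is the grip in N (left out, the last holds). Time passes only in rows, so rows that do not move let the fingers close. It gives the time, the measured TCP pose, the force, the opening and the grip force at its end, in the units of the state.
- ctrl.get_obs(): the state, without advancing time (a new reading comes with each control period).
- ctrl.camera(name): name is "side" or "top" or "wrist"; returns a dict with "color" (420x560x3 uint8, blue, green, red), "K" (3x3 intrinsics, pixels), "pose" (4x4, takes a point from camera to world coordinates); the wrist camera has in their place "tool_from_camera" (4x4, takes a point from camera to tool coordinates, whose origin is the TCP and whose axes are the flange's). Camera axes: x right, y down, z forward; pixel columns grow to the right and rows downward; lengths in m; the calibration is good to about 2 mm. A picture is of the moment at which its call begins: read the wrist's pose just before it. There is no depth.
- ctrl.hand_in(): hands the job in; it is judged then, once.
Trained networks look in a picture, given as the dict that the camera call returned (one of the last four; its "shot" number tells which), for a name from the list of things; names that differ only in an ending like _2 or _b are one class to them, and where a whole thing is asked for, a point or a joint stands for the part that bears it (a point fixed in the world has none). Each returns a list of dicts, best first, with "conf" (0 to 1); they miss things now and then, are a little off and sometimes report something else, mostly with a low value. They report only what shows in the picture. A call takes as long as a camera call. They do not tell look-alikes from the thing itself.
- ctrl.cut_out(name, picture): "mask" (420x560 bool, what is visible of it) and "centre" ([row, column] in pixels, amid what is visible of it).
The state is a dict: "time_s": time; "qpos": joint angles; "joint_vel": joint speeds; "tau": joint torques, N m; "ee_pos": TCP position; "eef_rot": TCP orientation; "force": force on the tool from outside, world axes, zero at the start; "moment": the same for the moment, N m; "grip_width": finger opening in m; "grip_force": force on a finger pad.
Only numpy, scipy, OpenCV 4.12 (cv2) and the standard library are available. Lean on these libraries where they do the work, as an engineer would, in place of code of your own. Each camera call takes 0.05 s, during which the arm holds its last target. There are 200 camera calls.

## Working session

There is one attempt and no reset: what is moved stays moved. The work goes in short steps, Python scripts to look and compute and a tool call to move; the robot and the scene stay as the last step left them, time stands still between calls to the robot, and variables do not carry over. Pictures are saved under pics/ and viewed, at most 10 in all, crops included, and the job is handed in when it is done.

Besides the shell and the picture viewer there is one more tool, called after ">>>" by a JSON object that holds its "method" and its "body". move_arm: Moves the arm, as the interface text tells. Its arguments: {"type":"object","properties":{"increments":{"type":"array","items":{"type":"array","items":{"type":"number"}}},"force":{"type":"number"}},"required":["increments"]}

```bash
mkdir -p pics; ls; python3 - <<'E'
from station import ctrl
import cv2,numpy as np
o=ctrl.get_obs();print(o)
for n in("top","side"):
    p=ctrl.camera(n);cv2.imwrite(f"pics/{n}0.png",p["color"]);print(n,p["K"].tolist(),np.round(p["pose"],4).tolist())
    for k in("rest","fin","spot","stand","gauge","dish","bench_timer","tube_block"):
        print(k,[(round(d["conf"],2),np.round(d["centre"]).tolist(),int(d["mask"].sum())) for d in ctrl.cut_out(k,p)])
E
```

```text
pics
{'time_s': 0.0, 'qpos': array([ 1.26136575e+00,  3.00485525e-01,  1.52162337e+00, -1.48064436e-05,
        1.32070869e+00, -6.66200395e-02]), 'joint_vel': array([ 0.002412  , -0.00068876,  0.00075031,  0.00089395,  0.00030503,
        0.00088399]), 'tau': array([ 4.06135705e-04, -5.31802511e+01, -3.52748930e+01,  7.08709401e-02,
        2.43473472e-02, -9.91144498e-05]), 'ee_pos': array([0.13216812, 0.53359112, 0.20486054]), 'eef_rot': array([-3.14036948e+00, -6.72351675e-05,  2.89878575e+00]), 'force': array([0.33800559, 0.88422469, 0.24128624]), 'moment': array([ 0.01693043, -0.02987496,  0.00322608]), 'grip_force': 0.0, 'grip_width': 0.09367540280966884}
top [[444.90823726872, 0.0, 275.22591466929435], [0.0, 444.90823726872, 205.62181966458954], [0.0, 0.0, 1.0]] [[-0.0116, -0.9933, 0.1152, 0.4877], [-0.9996, 0.0144, 0.0236, 0.0083], [-0.0251, -0.1149, -0.9931, 0.9486], [0.0, 0.0, 0.0, 1.0]]
rest [(0.58, [173.0, 290.0], 895), (0.57, [225.0, 371.0], 3737)]
fin [(0.82, [228.0, 371.0], 1744)]
spot [(0.88, [228.0, 368.0], 1741), (0.56, [170.0, 291.0], 889)]
stand [(0.78, [225.0, 2
[... 203 characters left out ...]
0], 887)]
tube_block [(0.87, [128.0, 349.0], 639)]
side [[536.2504828227042, 0.0, 281.86073494207125], [0.0, 536.2504828227042, 209.220863933371], [0.0, 0.0, 1.0]] [[-0.9888, -0.0562, 0.1381, 0.4562], [-0.149, 0.414, -0.898, 1.0485], [-0.0067, -0.9085, -0.4178, 0.5599], [0.0, 0.0, 0.0, 1.0]]
rest [(0.61, [207.0, 315.0], 1581)]
fin [(0.9, [200.0, 318.0], 859)]
spot [(0.9, [197.0, 316.0], 788)]
stand [(0.89, [274.0, 291.0], 1526)]
gauge [(0.75, [276.0, 263.0], 824), (0.68, [233.0, 293.0], 552), (0.63, [290.0, 313.0], 481), (0.53, [258.0, 245.0], 340)]
dish [(0.73, [241.0, 366.0], 472), (0.28, [230.0, 258.0], 560)]
bench_timer [(0.8, [231.0, 258.0], 499)]
tube_block [(0.8, [206.0, 229.0], 413)]
```

```bash
python3 - <<'E'
import cv2
a=cv2.imread("pics/top0.png")[90:330,100:440];b=cv2.imread("pics/side0.png")[130:370,170:440]
cv2.imwrite("pics/c1.png",cv2.resize(a,None,fx=2.35,fy=2.35,interpolation=2));cv2.imwrite("pics/c2.png",cv2.resize(b,None,fx=2.4,fy=2.4,interpolation=2))
E
```

```text
(no output)
```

View pics/c1.png

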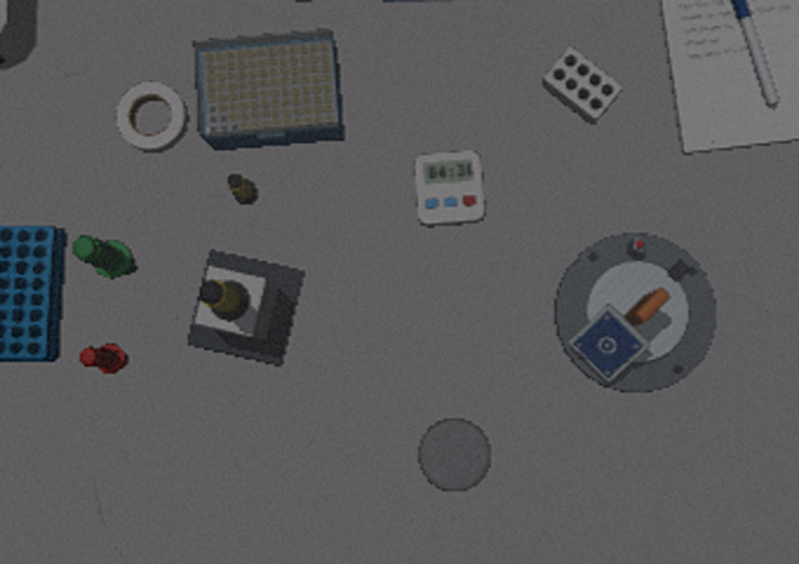

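View pics/c2.png

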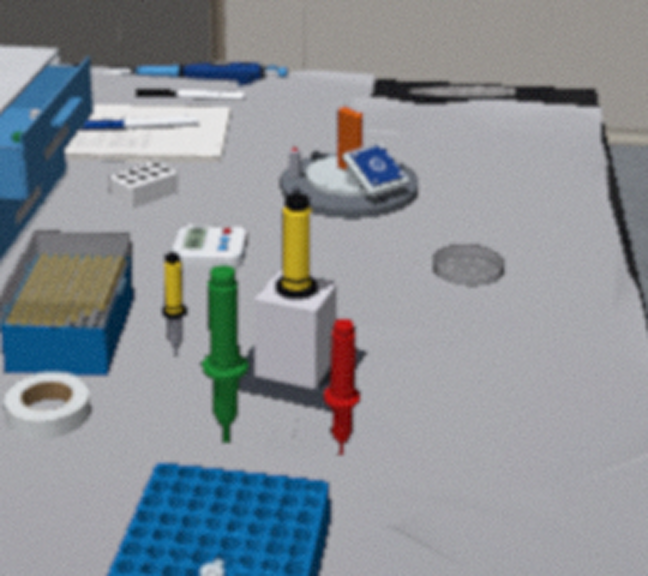

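The gauge-like things in the top picture are yellow in the stand (216,196 row/col), small yellow (170,202), green (195,144) and red (242,145). Leaving out green and red, the larger one is the yellow gauge in the stand, and both crops confirm it. In the top view the rest is centred near row 223, col 370, and the spot near row 237, col 358. Next I'll measure.

```bash
cat > h.py <<'E'
import numpy as np,cv2
from scipy.spatial.transform import Rotation as R
from scipy.optimize import least_squares
from station import ctrl
def shot(n):
    o=ctrl.get_obs();p=ctrl.camera(n)
    if n=="wrist":
        T=np.eye(4);T[:3,:3]=R.from_euler("xyz",o["eef_rot"]).as_matrix();T[:3,3]=o["ee_pos"];p["pose"]=T@p["tool_from_camera"]
    return p
def onz(p,rc,z):
    d=p["pose"][:3,:3]@np.linalg.solve(p["K"],[rc[1],rc[0],1]);c=p["pose"][:3,3]
    return c+d*(z-c[2])/d[2]
def proj(p,X):
    X=np.atleast_2d(X);c=(X-p["pose"][:3,3])@p["pose"][:3,:3];u=c@p["K"].T;return u[:,[1,0]]/u[:,2:]
def tri(ps,rcs):
    return least_squares(lambda X:np.concatenate([proj(p,X)[0]-rc for p,rc in zip(ps,rcs)]),[.5,0,.05])
def hsv(p,h0,h1,s,v,box):
    m=cv2.inRange(cv2.cvtColor(p["color"],cv2.COLOR_BGR2HSV),(h0,s,v),(h1,255,255));z=np.zeros_like(m);r0,r1,c0,c1=box;z[r0:r1,c0:c1]=m[r0:r1,c0:c1];return z
E
python3 - <<'E'
from h import *
t=shot("top");s=shot("side")
c=lambda x,y:(y/2.35+90,x/2.35+100)
d=lambda x,y:(y/2.4+130,x/2.4+170)
P=lambda n,a,b:(lambda r:print(n,np.round(r.x,4),round(r.cost,2)))(tri([t,s],[c(*a),d(*b)]))
P("spot",(607,345),(377,163));P("post",(640,245),(295,150));P("captop",(210,290),(296,201))
print("rest c",onz(t,c(635.5,312.5),.014))
print("fin top",onz(t,c(655,297),.09))
print("collar",onz(t,c(228,300),.081)," captop z155",onz(t,c(210,291),.155))
for n,a in(("green",(85,247)),("red",(90,356))):print(n,onz(t,c(*a),.11))
for n,a in(("dish",(455,455)),("timer",(450,188)),("tube",(582,85))):print(n,onz(t,c(*a),.015))
E
```

```text
spot [ 0.5274 -0.1372  0.045 ] 0.13
post [ 0.6144 -0.1694  0.0406] 0.16
captop [0.5685 0.1832 0.1496] 0.0
rest c [ 0.55667385 -0.16847477  0.014     ]
fin top [ 0.56358122 -0.17046195  0.09      ]
collar [0.56680699 0.18302291 0.081     ]  captop z155 [0.56717818 0.18204149 0.155     ]
green [0.6092177  0.29484253 0.11      ]
red [0.52038493 0.28859643 0.11      ]
dish [ 0.4330697  -0.00565324  0.015     ]
timer [ 0.67195267 -0.00503706  0.015     ]
tube [ 0.76562345 -0.1271486   0.015     ]
```

```bash
cat >> h.py <<'E'
def rel(pos,rot):
    o=ctrl.get_obs();A=R.from_euler("xyz",o["eef_rot"]);B=rot if isinstance(rot,R) else R.from_euler("xyz",rot)
    print("t",round(o["time_s"],2),"shift",np.round(A.inv().apply(np.array(pos)-o["ee_pos"])/.05,3),"turn after",np.round((A.inv()*B).as_rotvec(),3))
E
python3 -c "
from h import *
rel([.56,-.17,.27],[np.pi,0,2.34])"
```

```text
t 1.0 shift [-11.689 -11.607  -1.291] turn after [ 0.    -0.     0.559]
```

>>> {"method": "move_arm", "body": {"increments": [[1,-0.3,-0.3,-0.4,0,0,0],[1,-0.6,-0.6,-0.4,0,0,0],[1,-0.6,-0.6,-0.4,0,0,0],[1,-0.6,-0.6,0,0,0,0],[1,-0.6,-0.6,0,0,0,0],[1,-0.6,-0.6,0,0,0,0],[1,-0.6,-0.6,0,0,0,0],[1,-0.6,-0.6,0,0,0,0],[1,-0.6,-0.6,0,0,0,0],[1,-0.6,-0.6,0,0,0,0],[1,-0.6,-0.6,0,0,0,0],[1,-0.6,-0.6,0,0,0,0],[1,-0.6,-0.6,0,0,0,0],[1,-0.6,-0.6,0,0,0,0],[1,-0.6,-0.6,0,0,0,0],[1,-0.6,-0.6,0,0,0,0],[1,-0.6,-0.6,0,0,0,0],[1,-0.6,-0.6,0,0,0,0],[1,-0.6,-0.6,0,0,0,0],[1,-0.6,-0.6,0,0,0,0]]}}

```text
time_s: 3.0
ee_pos: [0.5601, -0.1763, 0.2654]
eef_rot: [-3.142, 0.0, 2.899]
force: [0.9, 0.3, -0.2]
grip_width: 0.0939
grip_force: 0.0
```

>>> {"method": "move_arm", "body": {"increments": [[0.5,0,0,0,0,0,0.14],[0.5,0,0,0,0,0,0.14],[0.5,0,0,0,0,0,0.14],[0.5,0,0,0,0,0,0.14],[0.5,0,0,0,0,0,0]]}}

```text
time_s: 3.5
ee_pos: [0.5594, -0.1746, 0.2654]
eef_rot: [-3.142, -0.0, 2.336]
force: [-0.7, -1.0, -0.9]
grip_width: 0.0574
grip_force: 0.0
```

```bash
python3 - <<'E'
from h import *
rel([.56,-.17,.27],[np.pi,0,2.34])
p=shot("wrist");cv2.imwrite("pics/w1.png",p["color"]);import pickle;pickle.dump(p,open("w1.pkl","wb"))
print(ctrl.get_obs()["qpos"],np.round(p["tool_from_camera"],3).tolist())
E
```

```text
t 3.5 shift [ 0.059  0.073 -0.092] turn after [-0.    -0.    -0.004]
[-3.65069657e-01  3.45175579e-01  1.32324537e+00 -2.25097064e-05
  1.47322462e+00 -1.13605379e+00] [[0.0, -0.964, -0.264, 0.078], [1.0, -0.0, 0.001, -0.0], [-0.001, -0.264, 0.964, -0.18], [0.0, 0.0, 0.0, 1.0]]
```

View pics/w1.png

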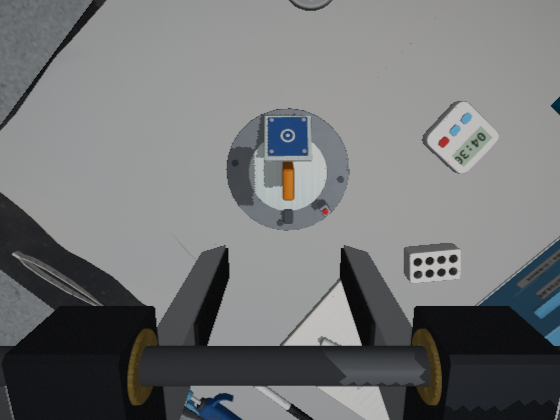

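Wrist view: spot (135,288), fin top about (183,289), red post dot (211,325), disc spanning rows 108–231 and cols 227–350.

```bash
python3 - <<'E'
from h import *
import pickle
p=pickle.load(open("w1.pkl","rb"));t=shot("top")
s=onz(p,(135,288),.045);q=onz(p,(211,325),.043)
e=[onz(p,x,.014)[:2] for x in((108,288),(231,289),(169,227),(169,350))]
m=hsv(p,3,18,120,60,(100,240,240,340));ys,xs=np.nonzero(m);print("orange",ys.min(),ys.max(),xs.min(),xs.max())
rect=cv2.minAreaRect(np.c_[xs,ys].astype(np.float32));print(rect)
f=onz(p,(ys.max()-8,xs.mean()),.09)
c=np.mean(e,0);print("disc",np.round(e,4).tolist(),c,"D",np.linalg.norm(e[0]-e[1]),np.linalg.norm(e[2]-e[3]))
print("spot",s,"post",q)
for a in((168,288),(200,288)):print("fin end",onz(p,a,.09))
a=q[:2]-c;b=s[:2]-c
print("post r",np.hypot(*a),"rest yaw",np.degrees(np.arctan2(a[1],a[0]))-10.1,"spot r",np.hypot(*b),"swivel yaw",np.degrees(np.arctan2(-b[1],-b[0])))
# top view red dot
E
```

```text
orange 162 199 282 293
((287.5, 180.5), (37.0, 11.0), 90.0)
disc [[0.5086, -0.1156], [0.6097, -0.2185], [0.505, -0.2139], [0.6081, -0.1148]] [ 0.55787855 -0.16571807] D 0.1442435348526064 0.14295883987241667
spot [ 0.52744877 -0.13558494  0.045     ] post [ 0.61537439 -0.16701254  0.043     ]
fin end [ 0.5465263  -0.15602024  0.09      ]
fin end [ 0.56842412 -0.17867288  0.09      ]
post r 0.05751041257043464 rest yaw -11.389755748032691 spot r 0.04282495306424172 swivel yaw -44.719354831223995
```

```bash
python3 -c "
from h import *
rel([.558,-.1665,.068],[np.pi,0,2.36])"
```

```text
t 3.6 shift [0.135 0.093 3.949] turn after [-0.    -0.    -0.017]
```

>>> {"method": "move_arm", "body": {"increments": [[0.4,0.135,0.093,0.5,0,0,-0.017],[0.4,0,0,0.8,0,0,0],[0.4,0,0,0.8,0,0,0],[0.4,0,0,0.8,0,0,0],[0.4,0,0,0.7,0,0,0],[0.4,0,0,0.35,0,0,0],[0,0,0,0,0,0,0],[0,0,0,0,0,0,0],[0,0,0,0,0,0,0],[0,0,0,0,0,0,0],[0,0,0,0,0,0,0],[0,0,0,0,0,0,0],[0,0,0,0,0,0,0]], "force": 15}}

```text
time_s: 4.9
ee_pos: [0.5579, -0.1677, 0.0695]
eef_rot: [-3.141, 0.002, 2.356]
force: [-6.5, -5.0, 6.5]
grip_width: 0.0118
grip_force: 15.0
```

>>> {"method": "move_arm", "body": {"increments": [[0,0,0,0,0,0,-0.07],[0,0,0,0,0,0,-0.07],[0,0,0,0,0,0,-0.07],[0,0,0,0,0,0,-0.07],[0,0,0,0,0,0,-0.07],[0,0,0,0,0,0,-0.07],[0,0,0,0,0,0,-0.07],[0,0,0,0,0,0,0]]}}

```text
time_s: 5.7
ee_pos: [0.5577, -0.168, 0.0695]
eef_rot: [-3.139, 0.001, 2.849]
force: [-9.2, -8.0, 6.1]
grip_width: 0.0121
grip_force: 15.0
```

```bash
python3 -c "
from h import *
o=ctrl.get_obs();print(o['moment'],o['force'],o['eef_rot'])"
```

```text
[-1.54220155  1.52636732  0.03800897] [-9.22769898 -7.96639738  6.13611755] [-3.13931320e+00  8.42733211e-04  2.84865936e+00]
```

>>> {"method": "move_arm", "body": {"increments": [[0,0,0,0,0,0,-0.04],[0,0,0,0,0,0,-0.04],[0,0,0,0,0,0,0]]}}

```text
time_s: 6.0
ee_pos: [0.5577, -0.1681, 0.0695]
eef_rot: [-3.139, 0.001, 2.927]
force: [-7.5, -10.0, 5.1]
grip_width: 0.0117
grip_force: 15.0
```

```bash
python3 -c "
from h import *
o=ctrl.get_obs();print(o['moment'],o['force'],o['eef_rot'])"
```

```text
[-1.70127686  1.50521637  0.05879748] [ -7.51202402 -10.02215537   5.12225553] [-3.13914190e+00  7.03946675e-04  2.92745555e+00]
```

>>> {"method": "move_arm", "body": {"increments": [[0,0,0,0,0,0,-0.03],[0,0,0,0,0,0,-0.03],[0,0,0,0,0,0,0]]}}

```text
time_s: 6.3
ee_pos: [0.5577, -0.1681, 0.0695]
eef_rot: [-3.139, 0.001, 2.987]
force: [-8.7, -9.4, 4.7]
grip_width: 0.0121
grip_force: 15.1
```

```bash
python3 -c "
from h import *
o=ctrl.get_obs();print(o['moment'],o['force'],o['eef_rot'])"
```

```text
[-1.7121342   1.56791461 -0.17027953] [-8.66105308 -9.41022928  4.67541208] [-3.13911460e+00  5.83918973e-04  2.98695295e+00]
```

>>> {"method": "move_arm", "body": {"increments": [[0,0,0,0,0,0,-0.03],[0,0,0,0,0,0,-0.02],[0,0,0,0,0,0,0],[0,0,0,0,0,0,0]]}}

```text
time_s: 6.7
ee_pos: [0.5576, -0.1681, 0.0695]
eef_rot: [-3.139, 0.0, 3.036]
force: [-9.7, -7.7, 6.2]
grip_width: 0.0126
grip_force: 15.7
```

```bash
python3 -c "
from h import *
o=ctrl.get_obs();print(o['moment'],o['force'],o['eef_rot'])"
```

```text
[-1.71406664  1.71151652 -0.37802668] [-9.67796666 -7.68223058  6.22957166] [-3.13925992e+00  2.03834882e-04  3.03560896e+00]
```

>>> {"method": "move_arm", "body": {"increments": [[0.4,0,0,0,0,0,0],[0.4,0,0,0,0,0,0],[0.4,0,0,0,0,0,0],[0.4,0,0,-0.3,0,0,0],[0.4,0,0,-0.7,0,0,0],[0.4,0,0,-0.8,0,0,0],[0.4,0,0,-0.8,0,0,0],[0.4,0,0,-0.7,0,0,0],[0.4,0,0,-0.3,0,0,0],[0.4,0,0,0,0,0,0]]}}

```text
time_s: 7.7
ee_pos: [0.5587, -0.1666, 0.2515]
eef_rot: [-3.14, 0.005, 3.036]
force: [0.2, -0.1, -1.0]
grip_width: 0.0375
grip_force: 0.0
```

```bash
python3 - <<'E'
from h import *
import pickle
p=shot("wrist");cv2.imwrite("pics/w2.png",cv2.resize(p["color"][60:300,140:460],None,fx=2.5,fy=2.5));pickle.dump(p,open("w2.pkl","wb"))
print(ctrl.get_obs()["eef_rot"])
for d in ctrl.cut_out("spot",p):print(d["conf"],d["centre"])
E
```

```text
[-3.14115078e+00  2.05214116e-03  3.03605384e+00]
0.77 [175.4, 282.9]
```

View pics/w2.png

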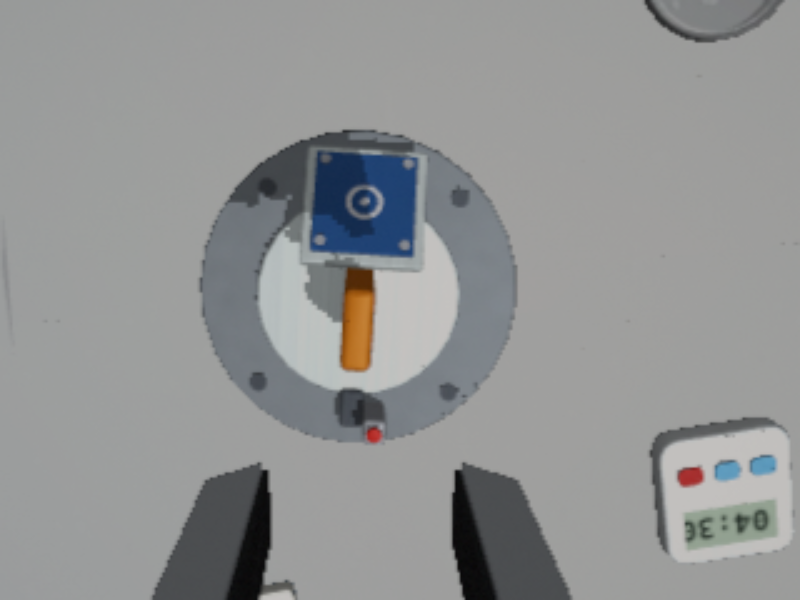

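Spot at full-frame (140.8,285.6), post dot (234.4,289.6). The swivel's dark tab touches the post, so it is home.

```bash
python3 - <<'E'
from h import *
import pickle
p=pickle.load(open("w2.pkl","rb"));c=lambda x,y:(y/2.5+60,x/2.5+140)
s=onz(p,c(364,202),.045);q=onz(p,c(374,435),.043)
e=[onz(p,c(*x),.014)[:2] for x in((359,129),(359,442),(202,286),(517,286))];ctr=np.mean(e,0)
print("spot",s,"post",q,"ctr",ctr)
for a,b,z in(((325,158),(408,163),.0365),((319,240),(404,245),.0535)):
    v=onz(p,c(*a),z)-onz(p,c(*b),z);print("level dir yaw-90",np.degrees(np.arctan2(v[1],v[0]))+90,np.hypot(*v[:2]))
b=s-[*ctr,0.045];print("spot r",np.hypot(*b[:2]),"yaw",np.degrees(np.arctan2(-b[1],-b[0])))
a=q[:2]-ctr;print("post yaw",np.degrees(np.arctan2(a[1],a[0]))-10.1,np.hypot(*a))
b=s-[*onz(p,c(355,368),.09)[:2],.045];print("fin end->spot yaw",np.degrees(np.arctan2(-b[1],-b[0])),np.hypot(*b[:2]))
t=shot("top");cut=ctrl.cut_out("spot",t);print([ (d["conf"],d["centre"]) for d in cut])
E
```

```text
spot [ 0.51500892 -0.16017505  0.045     ] post [ 0.61616717 -0.16634443  0.043     ] ctr [ 0.55631778 -0.16653766]
level dir yaw-90 -9.4024170309592 0.03427869571275606
level dir yaw-90 -9.402465608315467 0.03438476129446839
spot r 0.04179599059467472 yaw -8.756187442495593
post yaw -9.91501611537336 0.059849697585785094
fin end->spot yaw -9.516055738466834 0.05809825385017506
[(0.58, [236.9, 368.5])]
```

>>> {"method": "move_arm", "body": {"increments": [[0.6,0.05,0.3,-0.4,0,0,0],[0.6,0.05,0.6,-0.4,0,0,0],[0.6,0.06,0.7,0,0,0,0],[0.6,0.06,0.7,0,0,0,0],[0.6,0.06,0.7,0,0,0,0],[0.6,0.06,0.7,0,0,0,0],[0.6,0.06,0.7,0,0,0,0],[0.6,0.06,0.7,0,0,0,0],[0.6,0.05,0.7,0,0,0,0],[0.6,0.05,0.7,0,0,0,0],[0.6,0,0.48,0,0,0,0]]}}

```text
time_s: 9.0
ee_pos: [0.5665, 0.1856, 0.2867]
eef_rot: [-3.141, -0.002, 3.037]
force: [0.0, -0.8, 0.2]
grip_width: 0.0567
grip_force: 0.0
```

>>> {"method": "move_arm", "body": {"increments": [[0.6,0,0,0,0,0,0.136],[0.6,0,0,0,0,0,0.136],[0.6,0,0,0,0,0,0.136],[0.6,0,0,0,0,0,0.136],[0.6,0,0,0,0,0,0.136],[0.6,0,0,0,0,0,0.136],[0.6,0,0,0,0,0,0.136],[0.6,0,0,0,0,0,0.136],[0.6,0,0,0,0,0,0.136],[0.6,0,0,0,0,0,0.136],[0.6,0,0,0,0,0,0.136],[0.6,0,0,0,0,0,0.13],[0.6,0,0,0,0,0,0]]}}

```text
time_s: 10.3
ee_pos: [0.5669, 0.1834, 0.2868]
eef_rot: [-3.14, 0.001, 1.408]
force: [-0.4, -0.5, 0.3]
grip_width: 0.0564
grip_force: 0.0
```

```bash
python3 - <<'E'
from h import *
import pickle
p=shot("wrist");cv2.imwrite("pics/w3.png",p["color"]);pickle.dump(p,open("w3.pkl","wb"))
print(ctrl.get_obs()["eef_rot"],ctrl.get_obs()["qpos"])
E
```

```text
[-3.14011467e+00  6.20163753e-04  1.41256852e+00] [2.51434391e-01 3.61146853e-01 1.25336050e+00 1.98509672e-05
 1.52868800e+00 4.09661809e-01]
```

View pics/w3.png

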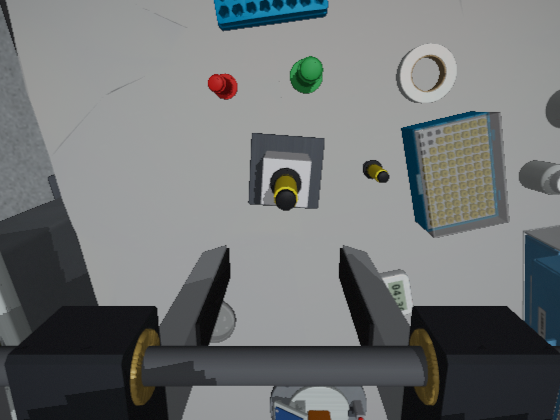

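Gauge in wrist view: cap top centre about (200,286). The small yellow look-alike is at (172,376), clear of the fingers.

```bash
python3 - <<'E'
from h import *
import pickle
p=pickle.load(open("w3.pkl","rb"));print("cap",onz(p,(199.5,285.5),.155),"foot",np.mean([onz(p,x,.006) for x in((133,253),(138,325),(208,319),(203,249))],0))
print("collar",onz(p,(183,286),.081))
rel([.5675,.183,.105],[np.pi,0,1.41])
E
```

```text
cap [0.56728574 0.1847961  0.155     ] foot [0.56867162 0.1842976  0.006     ]
collar [0.56787875 0.18451721 0.081     ]
t 10.35 shift [-0.004  0.018  3.64 ] turn after [-0.001  0.001  0.003]
```

>>> {"method": "move_arm", "body": {"increments": [[0.6,0.02,0.02,0.4,0,0,0],[0.6,0,0,0.8,0,0,0],[0.6,0,0,0.8,0,0,0],[0.6,0,0,0.8,0,0,0],[0.6,0,0,0.6,0,0,0],[0.6,0,0,0.32,0,0,0],[0,0,0,0,0,0,0],[0,0,0,0,0,0,0],[0,0,0,0,0,0,0],[0,0,0,0,0,0,0],[0,0,0,0,0,0,0],[0,0,0,0,0,0,0],[0,0,0,0,0,0,0],[0,0,0,0,0,0,0]], "force": 30}}

```text
time_s: 11.75
ee_pos: [0.5685, 0.1844, 0.1027]
eef_rot: [3.141, -0.0, 1.41]
force: [-0.8, 0.3, 5.6]
grip_width: 0.0213
grip_force: 30.0
```

>>> {"method": "move_arm", "body": {"increments": [[0,0,0,-0.2,0,0,0],[0,0,0,-0.4,0,0,0],[0,0,0,-0.6,0,0,0],[0,0,0,-0.6,0,0,0],[0,0,0,-0.6,0,0,0],[0,0,0,-0.6,0,0,0],[0,0,0,-0.4,0,0,0],[0,0,0,-0.2,0,0,0],[0,0,0,0,0,0,0],[0,0,0,0,0,0,0]]}}

```text
time_s: 12.75
ee_pos: [0.568, 0.1842, 0.2808]
eef_rot: [-3.14, 0.001, 1.41]
force: [0.4, -0.7, -1.6]
grip_width: 0.0213
grip_force: 30.0
```

```bash
cat >> h.py <<'E'
yw=np.radians(-9.3);n=np.array([-.5*np.cos(yw),-.5*np.sin(yw),np.cos(np.pi/6)])
spot=np.array([.5143,-.160,.045])
z=-n;x=np.array([-np.sin(yw),np.cos(yw),0]);B=R.from_matrix(np.c_[x,np.cross(z,x),z])
E
python3 - <<'E'
from h import *
o=ctrl.get_obs();print(o["force"],o["eef_rot"],o["grip_width"])
rel(spot+n*.14,B)
for n_ in("top","side","wrist"):
    p=shot(n_);cv2.imwrite(f"pics/l_{n_}.png",p["color"])
a=cv2.imread("pics/l_side.png")[60:340,150:450];cv2.imwrite("pics/l.png",cv2.resize(a,None,fx=2,fy=2,interpolation=2))
E
```

```text
[ 0.3672147  -0.66712563 -1.60863519] [-3.14019684e+00  6.50813365e-04  1.40981219e+00] 0.02131413605241112
t 12.75 shift [-6.964 -1.353  2.298] turn after [-0.525  0.     0.001]
```

View pics/l.png

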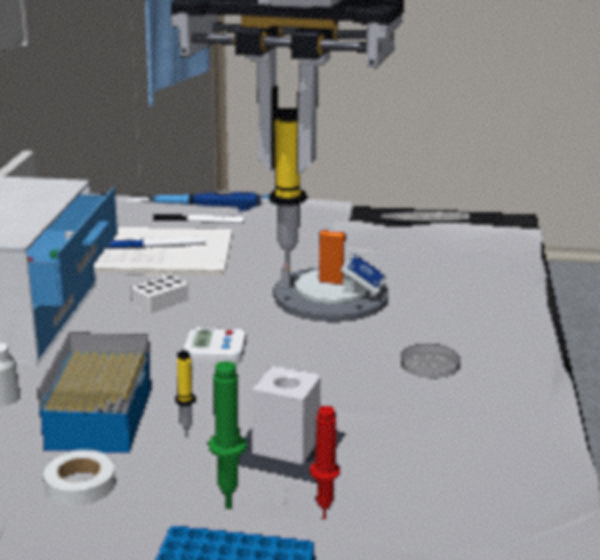

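>>> {"method": "move_arm", "body": {"increments": [[0,-0.3,-0.1,0,0,0,0],[0,-0.5,-0.1,0,0,0,0],[0,-0.6,-0.1,0,0,0,0],[0,-0.6,-0.1,0,0,0,0],[0,-0.6,-0.1,0,0,0,0],[0,-0.6,-0.1,0,0,0,0],[0,-0.6,-0.1,0,0,0,0],[0,-0.6,-0.1,0,0,0,0],[0,-0.6,-0.1,0,0,0,0],[0,-0.6,-0.1,0,0,0,0],[0,-0.6,-0.1,0,0,0,0],[0,-0.5,-0.1,0.1,0,0,0],[0,-0.26,-0.15,0.2,0,0,0],[0,0,0,0.4,0,0,0],[0,0,0,0.4,0,0,0],[0,0,0,0.4,0,0,0],[0,0,0,0.4,0,0,0],[0,0,0,0.3,0,0,0],[0,0,0,0.1,0,0,0]]}}

```text
time_s: 14.8
ee_pos: [0.445, -0.1481, 0.1651]
eef_rot: [-3.139, -0.001, 1.41]
force: [-0.5, 1.0, -0.8]
grip_width: 0.0214
grip_force: 30.0
```

>>> {"method": "move_arm", "body": {"increments": [[0,0,0,0,-0.08,0,0],[0,0,0,0,-0.08,0,0],[0,0,0,0,-0.08,0,0],[0,0,0,0,-0.08,0,0],[0,0,0,0,-0.08,0,0],[0,0,0,0,-0.08,0,0],[0,0,0,0,-0.045,0,0],[0,0,0,0,0,0,0],[0,0,0,0,0,0,0],[0,0,0,0,0,0,0]]}}

```text
time_s: 15.8
ee_pos: [0.4462, -0.1485, 0.1674]
eef_rot: [2.617, 0.0, 1.41]
force: [-0.1, 0.0, -1.6]
grip_width: 0.0214
grip_force: 30.0
```

```bash
python3 - <<'E'
from h import *
o=ctrl.get_obs();print(o["force"],o["grip_width"],o["ee_pos"],o["eef_rot"])
rel(spot+n*.14,B)
t=shot("top");s=shot("side")
w=shot("wrist")
I=[]
for q in(t,s,w):
    ti=o["ee_pos"]-n*.0927;print("tip pred",proj(q,ti),"spot pred",proj(q,spot))
    r,c=[int(round(v)) for v in proj(q,spot)[0]]
    r=min(max(r-20,50),370);c=min(max(c,50),510)
    I.append(cv2.resize(q["color"][r-50:r+50,c-45:c+45],None,fx=2.9,fy=4*.725,interpolation=2));print(r-50,c-45)
cv2.imwrite("pics/a.png",np.hstack(I))
E
```

```text
[-0.09490869  0.04584345 -1.62737084] 0.021380434820000793 [ 0.44622905 -0.14850408  0.1673639 ] [2.61702343e+00 1.55366972e-04 1.41002817e+00]
t 15.8 shift [-0.007 -0.028  0.01 ] turn after [ 0.001 -0.001  0.001]
tip pred [[253.86839132 372.25469398]] spot pred [[242.84832117 369.84579923]]
173 325
tip pred [[179.50352534 343.3653255 ]] spot pred [[194.5319826  333.53472289]]
125 289
tip pred [[213.70297741 284.71611253]] spot pred [[199.3610616  283.02285386]]
129 238
```

View pics/a.png

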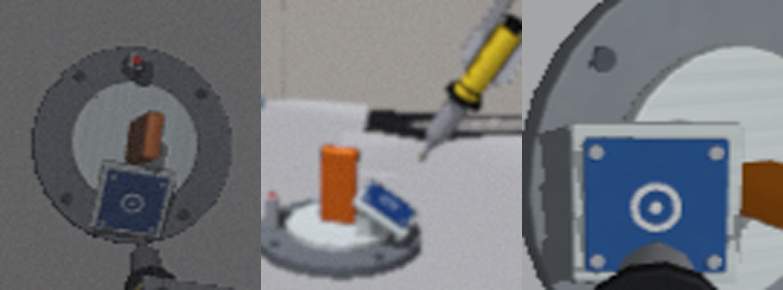

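>>> {"method": "move_arm", "body": {"increments": [[0,0,-0.02,0.2,0,0,0],[0,0,0,0.2,0,0,0],[0,0,0,0.2,0,0,0],[0,0,0,0.15,0,0,0],[0,0,0,0.1,0,0,0],[0,0,0,0.04,0,0,0],[0,0,0,0,0,0,0],[0,0,0,0,0,0,0]]}}

```text
time_s: 16.75
ee_pos: [0.467, -0.1519, 0.1282]
eef_rot: [2.616, 0.0, 1.41]
force: [-0.1, -0.5, -0.7]
grip_width: 0.0216
grip_force: 30.0
```

```bash
python3 - <<'E'
from h import *
f=[]
for i in range(4):
    ctrl.camera("side");o=ctrl.get_obs();f.append(o["force"])
f=np.mean(f,0);print(f,"along n",f@n,"dist",(o["ee_pos"]-spot)@n)
rel(spot+n*.0867,B)
E
```

```text
[-0.50784054  0.03246137 -1.37052726] along n -0.9337058156379097 dist 0.09605298294232317
t 16.95 shift [-0.008 -0.002  0.187] turn after [ 0.002 -0.001  0.001]
```

>>> {"method": "move_arm", "body": {"increments": [[0,0,0,0.03,0,0,0],[0,0,0,0.03,0,0,0],[0,0,0,0.03,0,0,0],[0,0,0,0.03,0,0,0],[0,0,0,0,0,0,0],[0,0,0,0,0,0,0]]}}

```text
time_s: 17.55
ee_pos: [0.47, -0.1523, 0.1227]
eef_rot: [2.617, -0.0, 1.41]
force: [-1.0, 0.7, -0.0]
grip_width: 0.0215
grip_force: 30.0
```

```bash
cat > m.py <<'E'
from h import *
f=[]
for i in range(8):
    ctrl.camera("side");o=ctrl.get_obs();f.append(o["force"])
f=np.mean(f,0);print(f,"along n",f@n,"dist",(o["ee_pos"]-spot)@n)
rel(spot+n*.0867,B)
E
python3 m.py
```

```text
[-0.84435578  0.1668387   0.37531675] along n 0.7551433947413271 dist 0.08987152060169626
t 17.95 shift [-0.009  0.001  0.063] turn after [ 0.001 -0.001  0.001]
```

>>> {"method": "move_arm", "body": {"increments": [[0,0,0,0.03,0,0,0],[0,0,0,0.03,0,0,0],[0,0,0,0,0,0,0],[0,0,0,0,0,0,0],[0,0,0,0,0,0,0]]}}

```text
time_s: 18.45
ee_pos: [0.4715, -0.1525, 0.1202]
eef_rot: [2.617, 0.0, 1.41]
force: [-1.7, 0.7, 1.9]
grip_width: 0.0214
grip_force: 30.0
```

```bash
cat >> m.py <<'E'
w=shot("wrist");s=shot("side");I=[]
for q in(s,w):
    print("spot pred",proj(q,spot));r,c=[int(round(v)) for v in proj(q,spot)[0]];r=max(r-15,50);I.append(cv2.resize(q["color"][r-50:r+50,c-50:c+50],None,fx=4,fy=4,interpolation=2))
cv2.imwrite("pics/b.png",np.hstack(I))
E
python3 m.py
```

```text
[-1.1187939   0.19803087  0.97500712] along n 1.4124262860648238 dist 0.0868418391231111
t 18.85 shift [-0.008  0.002  0.003] turn after [ 0.001 -0.001  0.001]
spot pred [[194.5319826  333.53472289]]
spot pred [[216.19903195 284.52931943]]
```

View pics/b.png

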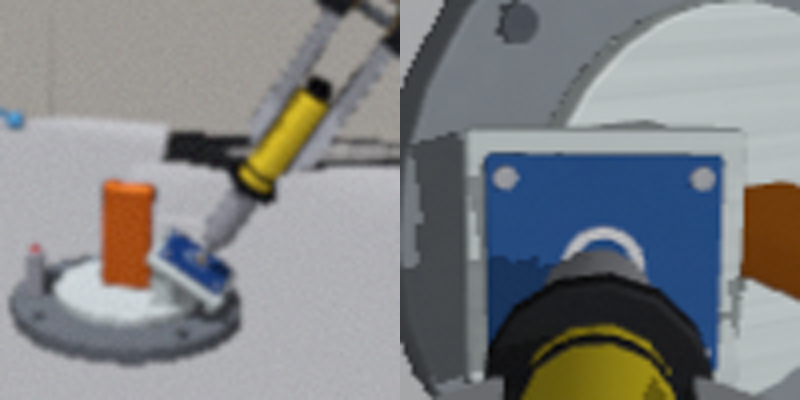

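The tip sits on the ring with the gauge square to the face. The force along the normal is about 2.3 N, so the tip is about half way in. Handing in.

```bash
python3 -c "
from station import ctrl
print(ctrl.hand_in())"
```

```text
the job is handed in; nothing more can be done
None
```

I handed the job in with the swivel home against its stop and the gauge held square on the ringed spot, tip about half way in (about 2.3 N); the bystanders were never touched, and the hand-in returned no verdict.

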